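# Open the tube carrier's gate and hold it for unloading

## Task

The tube carrier's side gate must be held open so that the rack of tubes can be taken out. Lift the clear dust hood off the two catches and set it down upright (not dropped), lengthwise and wholly on the white paper pad; then squeeze the wide catch fully together, and only after it the narrow catch, both of which stay shut. Then swing the gate by its post past its detent and hold it wide, at 70 degrees or more: finish while still holding the gate there (let go, it springs back), without disturbing the loose things on the bench.

Things in the scene. Friction and masses are not known exactly. Their poses are not given: they have to be found in the camera images.
- carrier: Fixed open-topped tube carrier, 176 (x) x 230 (y) x 115 mm high, with green-capped tubes inside. Origin: centre of its underside, on the bench; z up. The gate closes its -x side (plane x = -80 mm); above the gate runs a level metal deck (x -70 to -6 mm, top at z = 115 mm), on which the two catches stand in a row along y, under the hood. The sprung detent juts out 65 mm beyond its -y end.
- hood: Loose clear plastic dust hood, 56 (x) x 196 (y) x 58 mm high without its fin, open below, about 160 g, standing on the deck over both catches, axes about parallel to the carrier's. Origin: centre of its underside; z up. At least 4 mm of play round the catches in x and y. Lift it straight up by 60 mm or more to clear them.
- hood_fin (a point): Centre to grip of the white fin on the hood's top: the fin is 12 mm thick (hood x), 44 mm long (hood y) and stands from 58 to 92 mm above the hood's underside; this point is 80 mm above the underside. Axes as the hood's.
- pad: White paper pad lying fixed on the bench, 280 (x) x 150 (y) x 3 mm. Origin: centre of its underside; its x axis is its long side. The hood is to stand on it with the hood's y axis (either way round) along the pad's x axis.
- catch_wide_mid (a point): Wide catch (ears 36 mm in x), at either of two places on the deck. Axes as the carrier's. Two upright ears, 8 mm thick (y), 45 mm high: a fixed one, outer face 16 mm to +y of this point, and a sliding one, outer face 30 mm to -y when out (46 mm over both), 16 mm when squeezed (32 mm). Point: midway between them as squeezed, 26 mm above the deck. The other catch is 100 mm away along y, 54 mm clear.
- catch_narrow_mid (a point): Narrow catch (ears 16 mm in x), at the other place on the deck; otherwise like the wide one, with the same sizes and directions.
- catch_wide_slide (a joint): How far the wide catch is squeezed: 0 out, 0.014 m fully squeezed; starts at 0 to 2 mm. It rubs with about 4 N and stays where it is left. From 9 mm on its tooth is clear of the gate.
- catch_narrow_slide (a joint): The same for the narrow catch.
- gate_leaf: The barred metal gate, 210 mm long and 4 to 108 mm above the bench. Origin: on its hinge line, at bench level; its y axis runs along the gate to its free end, its -x axis points outwards, to where it opens.
- gate_grip (a point): Point to grip on the gate's upright black round post, 16 mm in diameter, whose top is 160 mm above the bench; this point is on its axis, 140 mm up. Of the gate only the post, and a short tail beside the hinge, rise above 108 mm. The post stands 190 mm along the gate from the hinge and 50 mm out from it.
- gate_hinge (a point): Point on the gate's upright hinge line, 140 mm above the bench, fixed to the carrier.
- gate (a joint): Gate angle in rad: 0 shut, grows as it opens (anticlockwise seen from above), stop at 1.5. Until both catches are squeezed it gives only slightly. A closing spring pulls it shut all the way (1 to 3 N at the post); a sprung detent beside the hinge resists between 0.28 and 0.55 (up to some 8 N in all), then helps to 0.74. Let go when wide it springs back to 0.74 or less. 70 degrees is 1.22.
- well_plate: Bystander to leave alone: flat white 54-well plate, 85 x 127 x 14 mm, near the carrier.
- pipette: Bystander to leave alone: white and yellow hand pipette lying flat, 230 mm long, its origin near its middle.
- tube_rack: Bystander to leave alone: empty black tube rack, 95 x 240 x 70 mm.
- tube: Bystander to leave alone: one standing tube with a foot and a red cap, 48 mm across the foot, 90 mm high.
Things that resemble listed ones, but are neither listed nor needed, are in the scene too. What is shaped like the hood but pink or yellow is not meant.

How it is judged:
On the way, in this order (a step that is already met when the one before it is completed fails the run):
1. the hood stands upright on the paper pad, let go (height (world z) of hood below 0.012 m and angle between hood's own z axis and vertical below 0.1 rad and x of hood in the frame of pad between -0.045 and 0.045 m and y of hood in the frame of pad between -0.047 and 0.047 m and angle between the y axis of hood and the x axis of pad, either way round below 0.35 rad and linear speed of hood below 0.03 m/s and contact force between the fingers and hood below 0.1 N), for 0.2 s.
2. the wide catch is squeezed while the narrow one is still out (value of joint catch_wide_slide above 0.011 m and value of joint catch_narrow_slide below 0.006 m), for 0.2 s.
3. the narrow catch is squeezed too (value of joint each of catch_wide_slide, catch_narrow_slide above 0.011 m), for 0.2 s.
4. the gate is past its detent (value of joint gate above 0.6 rad), for 0.05 s.
At the end, for the whole second after the job is handed in: The gate stands still at 1.2 rad or more with the fingers on it (over 1 N); both catches are squeezed (over 11 of 14 mm); the hood stands upright and at rest on the pad: centre within 45 mm along and 47 mm across, long side within 0.35 rad of the pad's (all of step 1 and all of step 3 and value of joint gate above 1.2 rad and velocity of joint gate between -0.1 and 0.1 rad/s and contact force between the fingers and gate_leaf above 1 N); the arm keeps its last pose, push and grip.
It fails at once if the narrow catch is squeezed before the wide one (value of joint catch_narrow_slide above 0.006 m and value of joint catch_wide_slide below 0.011 m).
It fails at once if the hood is dropped: in the air, touching nothing (height (world z) of hood above 0.04 m and distance of hood from where it was at the start of the episode above 0.03 m and contact force between hood and anything else below 0.02 N).
It fails at once if a bystander is pushed more than 30 mm or tipped over (distance of any of well_plate, pipette, tube_rack, tube from where it was at the start of the episode above 0.03 m or angle between any of well_plate, pipette, tube_rack, tube's own z axis and vertical above 0.5 rad).
It also fails if it takes over 64 s, if anything falls off the work surface, if the arm or the gripper's body presses on something with over 40 N, if the wrist force passes 120 N, or if a joint passes its speed limit or range.

## Robot

A 7-joint arm with a two-finger parallel gripper is mounted at the origin on the work surface. World frame = base frame: x ahead of the robot, y to its left, z up, the work surface at z = 0. Lengths are in m, angles in rad, forces in N, time in s.
With the tool pointing down it reaches from about 0.35 to 0.9 m from the base axis. Payload 8.1 kg.
Tool frame: the origin (TCP) lies midway between the tips of the shut fingers; the grasp point (between the pads) lies behind it (arm.tcp_to_grasp is the z of the grasp point in the tool frame, in m); z points along the fingers, y is the line along which they close (so a half turn about z gives the same grasp; the last joint's range is limited). The gripper opens to 92 mm and grips with 3 to 60 N. Pads are 19 mm wide; open, the fingers measure 130 mm over their backs; the gripper's body (75 mm by 190 mm) begins 47 mm behind the grasp point.
Start: joints at [-1.385, 0.434, 0.025, 1.573, -0.012, 1.134, -0.075], TCP at [0.178, 0.599, 0.227] pointing down, gripper open.
Joint ranges: [-2.62, 2.62], [-0.44, 2.09], [-1.27, 1.32], [0.08, 2.57], [-1.32, 4.46], [0.12, 2], [-2.74, 2.74]. Speed limits (rad/s): [2.22, 2.22, 3.01, 3.01, 3.14, 3.14, 3.14].

## Interface

Orientations are given as a rotation vector (axis times angle).
In Python, from cell import readout, vision, arm gives the robot as it stands.
- The arm moves only by the tool carry_out, never from a script. Its argument "increments" is one flat list of numbers, 6 for each row, row after row: the shift along the world's x, y, z in mm, then the turn, a rotation vector about the world's x, y, z in rad. In form: [tx, ty, tz, wx, wy, wz, tx, ty, tz, wx, wy, wz, ...]. A call has 1 to 20 rows; each row shifts and turns the commanded pose from where the row before left it; what a row does not reach is not made up. A row lasts 1/8 s, in which the tool goes at most 62.5 mm and 10.7 degrees, less where a joint would pass 70% of its speed; a pose out of reach is approached as far as the arm can. A call with a gripper value outside its range is refused whole. "grip" is the closure, from 0 (fully open) to 1 (shut), set as the call begins (left out, the last holds). The fingers move at their own pace and stop on an object; "newtons" is the grip in N (left out, the last holds). Time passes only in rows, so rows that do not move let the fingers close. It gives the time, the measured TCP pose, the force, the opening and the grip force at its end, in the units of the state.
- readout.observe(): the state, without advancing time (a new reading comes with each control period).
- vision.get_image(name): name is "scene" or "top" or "wrist"; returns the picture (480x640x3 uint8, red, green, blue); there is no depth.
- vision.calibration(name): a dict with "fov_y" (degrees; the focal length in pixels is half the picture's height over the tangent of half this angle, whatever the lens; pixels are square), "cx", "cy" (the principal point, pixels), "k1" (the pictures are not rectified: a ray, as slopes to the right and down, at radius r is drawn at 1 + k1 r^2 times it, then the intrinsics apply), "pose" (4x4, takes a point from camera to world coordinates). Camera axes: x right, y up, looking along -z (the intrinsics and any distortion apply to the point x, -y, -z); pixel columns grow to the right and rows downward; lengths in m; the calibration is good to about 2 mm. A picture is of the moment at which its call begins: read the wrist's pose just before it. calibration takes no time and is no camera call; for the wrist camera it gives the pose at the moment of the call.
- arm.sign_off(): hands the job in; it is judged then, once.
The state is a dict: "clock": time; "joints": joint angles; "dq": joint speeds; "joint_efforts": joint torques, N m; "position": TCP position; "ee_rot": TCP orientation; "force": force on the tool from outside, world axes, zero at the start; "ft_torque": the same for the moment, N m; "width": opening from 0.0 (shut) to 1.0 (fully open); "gripper_force": force on a finger pad.
Only numpy, scipy, OpenCV 4.12 (cv2) and the standard library are available. Lean on these libraries where they do the work, as an engineer would, in place of code of your own. Each camera call takes 0.05 s, during which the arm holds its last target. There are 200 camera calls.

## Working session

There is one attempt and no reset: what is moved stays moved. The work goes in short steps, Python scripts to look and compute and a tool call to move; the robot and the scene stay as the last step left them, time stands still between calls to the robot, and variables do not carry over. Pictures are saved under pics/ and viewed, at most 10 in all, crops included, and the job is handed in when it is done.

Besides the shell and the picture viewer there is one more tool, called after "Emit:" in YAML: its name, and indented under it one key for each argument. carry_out: Moves the arm, as the interface text tells. Its arguments: {"type":"object","properties":{"increments":{"type":"array","items":{"type":"number"}},"grip":{"type":"number"},"newtons":{"type":"number"}},"required":["increments"]}

```bash
mkdir -p pics; ls
cat > h.py <<'E'
import numpy as np, cv2
from cell import readout, vision, arm
def shot(n,f):
    c=vision.calibration(n); im=vision.get_image(n); cv2.imwrite(f,cv2.cvtColor(im,cv2.COLOR_RGB2BGR)); return c
def K(c):
    f=240/np.tan(np.radians(c["fov_y"])/2); return f,c["cx"],c["cy"],c["k1"],np.array(c["pose"])
def ray(c,u,v):
    f,cx,cy,k,P=K(c); d=np.array([(u-cx)/f,(v-cy)/f]); s=d.copy()
    for _ in range(30): s=d/(1+k*(s@s))
    return P[:3,3],P[:3,:3]@np.array([s[0],-s[1],-1])
def atz(c,u,v,z):
    o,d=ray(c,u,v); return o+d*(z-o[2])/d[2]
def proj(c,p):
    f,cx,cy,k,P=K(c); q=P[:3,:3].T@(np.array(p)-P[:3,3]); s=np.array([q[0],-q[1]])/-q[2]; s=s*(1+k*(s@s)); return s*f+[cx,cy]
E
python3 - <<'E'
from h import *
import pickle
d={n:shot(n,f'pics/{n}0.png') for n in('scene','top','wrist')}
pickle.dump(d,open('cal0.pkl','wb'))
for n in d: print(n,d[n]['fov_y'],np.round(d[n]['pose'],3).tolist(),d[n]['k1'])
s=readout.observe(); print(s, arm.tcp_to_grasp)
E
```

```text
pics
scene 51.734728785193916 [[0.55, -0.687, 0.475, 1.1], [0.835, 0.464, -0.296, -0.181], [-0.017, 0.559, 0.829, 1.16], [0.0, 0.0, 0.0, 1.0]] -0.05504150156444053
top 48.00719586748493 [[0.008, 0.985, -0.171, 0.247], [-1.0, 0.008, -0.002, 0.168], [-0.001, 0.171, 0.985, 1.609], [0.0, 0.0, 0.0, 1.0]] 0.011300291727290114
wrist 65.8281383728753 [[0.286, -0.913, -0.292, 0.097], [0.958, 0.272, 0.088, 0.623], [-0.001, -0.304, 0.953, 0.383], [0.0, 0.0, 0.0, 1.0]] -0.07867634976004868
{'clock': 0.15, 'joints': array([-1.38463067,  0.43506284,  0.02497365,  1.57384764, -0.01162843,
        1.13400914, -0.07511732]), 'dq': array([ 1.77842587e-05, -1.66232991e-03, -6.60827202e-04, -2.00292929e-03,
       -1.96059301e-03, -4.77718782e-04, -2.15038251e-03]), 'joint_efforts': array([ 2.36085820e-03, -6.68268871e+01,  9.86189581e-01, -3.14695072e+01,
       -6.04941859e-02,  3.92504025e-02,  1.06447974e-04]), 'position': array([0.17790894, 0.5987546 , 0.22614095]), 'ee_rot': array([-4.52156007e-01, -3.10879447e+00,  1.85124575e-03]), 'force': array([-0.43406785,  0.30521897,  0.34315495]), 'ft_torque': array([-0.00712665,  0.01889008, -0.03397508]), 'gripper_force': 0.0, 'width': 0.9983086556243023} -0.0188
```

View pics/top0.png

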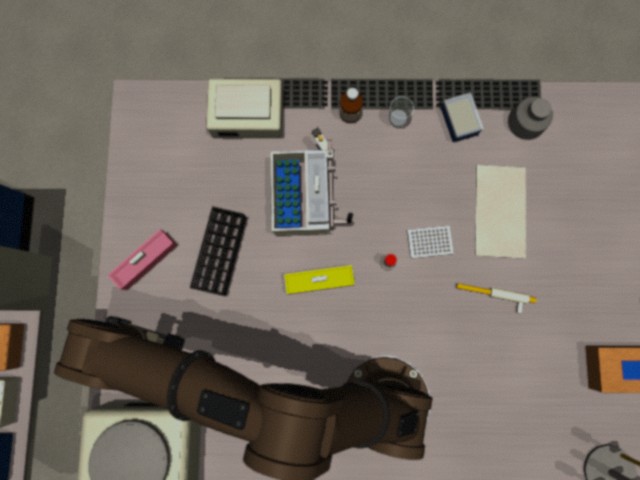

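View pics/scene0.png

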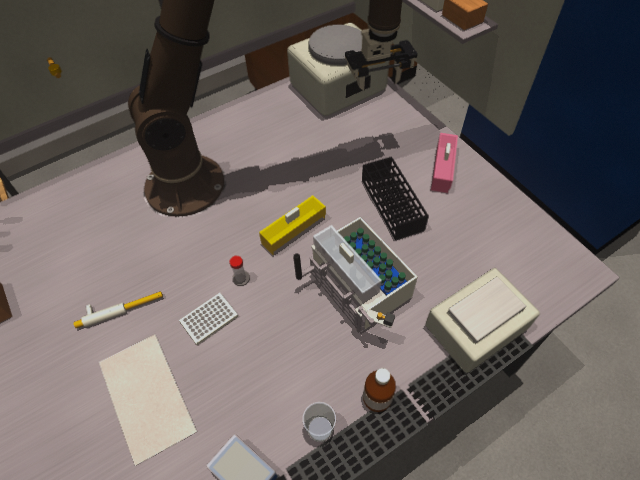

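Run:
```python
import cv2,numpy as np
a=cv2.imread('pics/top0.png')[120:245,255:365]; b=cv2.imread('pics/scene0.png')[215:345,285:425]
A=cv2.resize(a,None,fx=4.5,fy=4.5,interpolation=2)[:600]; A=cv2.resize(a,(400,455),interpolation=2)
B=cv2.resize(b,(400,371),interpolation=2)
o=np.zeros((600,800,3),np.uint8); o[:455,:400]=A; o[:371,400:]=B
cv2.imwrite('pics/c1.png',o)
```

```text
(no output)
```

View pics/c1.png

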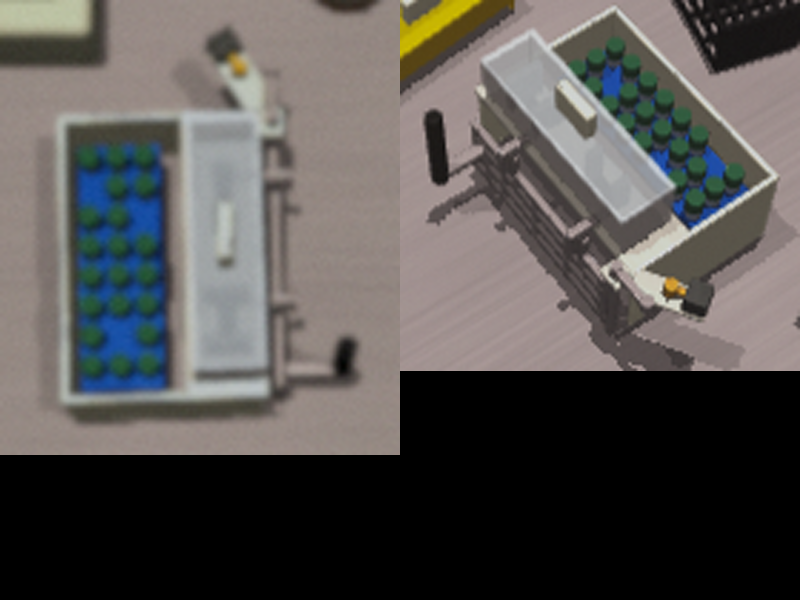

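Run:
```python
from h import *
import pickle
d=pickle.load(open('cal0.pkl','rb')); t=d['top']; s=d['scene']
T=lambda x,y:(255+x*110/400,120+y*125/455)
S=lambda x,y:(285+x*140/400,215+y*130/371)
for n,p,z in [('rimTL',(58,116),.115),('rimBL',(62,405),.115),('rimTR',(278,112),.115),('rimBR',(272,400),.115),('fin',(225,232),.207),('finend1',(225,204),.207),('finend2',(226,263),.207),('hoodTL',(190,118),.173),('hoodTR',(252,117),.173),('hoodBR',(264,370),.173),('hoodBL',(194,374),.173),('post',(348,342),.16)]:
    print(n,atz(t,*T(*p),z).round(3))
for n,p,z in [('finS',(575-400,106),.2),('postS',(433-400,113),.16),('hood1',(484-400,62),.173),('hood2',(530-400,32),.173),('hood3',(675-400,187),.173),('hood4',(622-400,220),.173)]: print(n,atz(s,*S(*p),z).round(3))
for p in [(477,165),(525,167),(525,257),(476,256)]: print('pad',atz(t,*p,.003).round(3))
for p in [(100,362),(155,337),(195,433),(138,460)]: print('padS',atz(s,*p,.003).round(3))
for p in [(409,229),(449,227),(453,253),(411,257),]: print('well',atz(t,*p,.014).round(3))
print('tube',atz(t,391,260,.09),'pip',atz(t,457,287,.01),atz(t,537,300,.01),'yel',[atz(t,*p,.06).round(3) for p in [(285,270),(352,264)]])
print('bottle',atz(t,351,93,.1),'beaker',atz(t,400,110,.08))
```

```text
rimTL [0.704 0.332 0.115]
rimBL [0.473 0.323 0.115]
rimTR [0.709 0.158 0.115]
rimBR [0.479 0.162 0.115]
fin [0.589 0.197 0.207]
finend1 [0.61  0.198 0.207]
finend2 [0.565 0.196 0.207]
hoodTL [0.686 0.226 0.173]
hoodTR [0.687 0.179 0.173]
hoodBR [0.492 0.168 0.173]
hoodBL [0.489 0.22  0.173]
post [0.516 0.105 0.16 ]
finS [0.595 0.195 0.2  ]
postS [0.512 0.108 0.16 ]
hood1 [0.5   0.167 0.173]
hood2 [0.496 0.218 0.173]
hood3 [0.689 0.228 0.173]
hood4 [0.69  0.175 0.173]
pad [ 0.701 -0.29   0.003]
pad [ 0.696 -0.437  0.003]
pad [ 0.419 -0.422  0.003]
pad [ 0.42  -0.276  0.003]
padS [ 0.418 -0.42   0.003]
padS [ 0.431 -0.277  0.003]
padS [ 0.703 -0.294  0.003]
padS [ 0.687 -0.427  0.003]
well [ 0.499 -0.076  0.014]
well [ 0.506 -0.196  0.014]
well [ 0.428 -0.205  0.014]
well [ 0.415 -0.08   0.014]
tube [ 0.39780213 -0.01186022  0.09      ] pip [ 0.32765599 -0.21450796  0.01      ] [ 0.29186384 -0.44704234  0.01      ] yel [array([0.37 , 0.289, 0.06 ]), array([0.388, 0.097, 0.06 ])]
bottle [0.89142015 0.10153822 0.1       ] beaker [ 0.84738868 -0.0454627   0.08      ]
```

Emit:
carry_out:
  increments: [26,-25,4,0,0,0.021,26,-25,4,0,0,0.021,26,-25,4,0,0,0.021,26,-25,4,0,0,0.021,26,-25,4,0,0,0.021,26,-25,4,0,0,0.021,26,-25,4,0,0,0.021,26,-25,4,0,0,0.021,26,-25,4,0,0,0.021,26,-25,4,0,0,0.021,26,-25,4,0,0,0.021,26,-25,4,0,0,0.021,26,-25,4,0,0,0.021,26,-25,4,0,0,0.021,26,-25,4,0,0,0.021,21,-27,4,0,0,0.021,0,0,0,0,0,0,0,0,0,0,0,0]
  grip: 0
  newtons: 25

```text
clock: 2.4
position: [0.5885, 0.1977, 0.2904]
ee_rot: [0.074, -3.14, -0.001]
force: [-0.1, 0.8, -0.2]
width: 1.001
gripper_force: 0.0
```

Run:
```python
from h import *
import pickle
c=shot('wrist','pics/w1.png'); pickle.dump(c,open('w1.pkl','wb')); s=readout.observe(); print(s['position'],s['ee_rot'],s['joints'])
from scipy.spatial.transform import Rotation as R
print(R.from_rotvec(s['ee_rot']).as_matrix().round(3), proj(c,[.589,.198,.207]))
```

```text
[0.58828144 0.19822754 0.29039976] [ 7.58963944e-02 -3.13976173e+00 -7.88083160e-04] [-0.52953983  0.38549013  0.17273659  1.49766789 -0.0686444   1.26499973
  1.27061702]
[[-0.999 -0.048 -0.001]
 [-0.048  0.999  0.   ]
 [ 0.001  0.001 -1.   ]] [318.35423571 255.6474413 ]
```

View pics/w1.png

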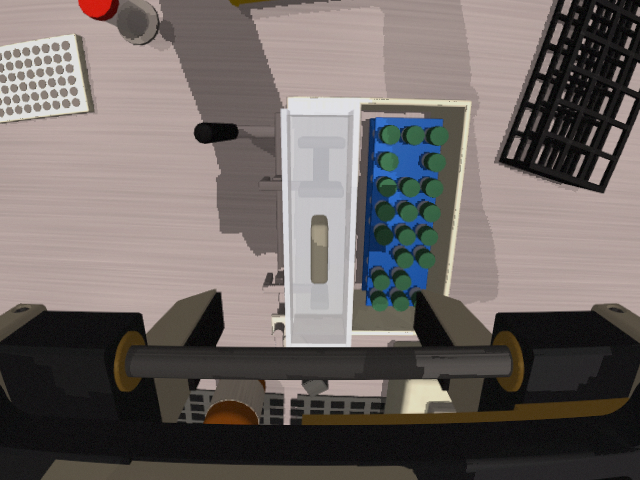

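Emit:
carry_out:
  increments: [0,0,-25,0,0,0,0,0,-25,0,0,0,0,0,-25,0,0,0,0,0,-20,0,0,0,0,0,-15,0,0,0,0,0,0,0,0,0]

```text
clock: 3.2
position: [0.588, 0.1977, 0.1798]
ee_rot: [0.076, -3.139, 0.001]
force: [0.9, -0.7, 0.6]
width: 0.999
gripper_force: 0.0
```

Emit:
carry_out:
  increments: [0,0,0,0,0,0,0,0,0,0,0,0,0,0,0,0,0,0,0,0,0,0,0,0,0,0,0,0,0,0,0,0,0,0,0,0]
  grip: 1
  newtons: 25

```text
clock: 3.95
position: [0.589, 0.1971, 0.1807]
ee_rot: [0.074, -3.141, -0.0]
force: [0.2, -0.1, -0.3]
width: 0.396
gripper_force: 0.0
```

Emit:
carry_out:
  increments: [0,0,0,0,0,0,0,0,0,0,0,0,0,0,0,0,0,0,0,0,0,0,0,0,0,0,0,0,0,0]

```text
clock: 4.58
position: [0.5889, 0.1971, 0.1806]
ee_rot: [0.074, -3.14, 0.0]
force: [-0.2, -0.5, -0.8]
width: 0.125
gripper_force: 25.0
```

Emit:
carry_out:
  increments: [0,0,6,0,0,0,0,0,10,0,0,0,0,0,15,0,0,0,0,0,15,0,0,0,0,0,15,0,0,0,0,0,15,0,0,0,0,0,10,0,0,0,0,0,4,0,0,0,0,0,0,0,0,0]

```text
clock: 5.7
position: [0.589, 0.1971, 0.2707]
ee_rot: [0.074, -3.141, 0.0]
force: [0.6, 0.3, -2.0]
width: 0.129
gripper_force: 25.0
```

Emit:
carry_out:
  increments: [-1.5,-10,0,0,0,-0.005,-1.5,-20,0,0,0,-0.005,-1.5,-30,0,0,0,-0.005,-1.5,-31,0,0,0,-0.005,-1.5,-31,0,0,0,-0.005,-1.5,-31,0,0,0,-0.005,-1.5,-31,0,0,0,-0.005,-1.5,-31,0,0,0,-0.005,-1.5,-31,0,0,0,-0.005,-1.5,-31,0,0,0,-0.005,-1.5,-31,0,0,0,-0.005,-1.5,-31,0,0,0,-0.005,-1.5,-31,0,0,0,-0.005,-1.5,-31,0,0,0,-0.005,-1.5,-31,0,0,0,-0.005,-1.5,-31,0,0,0,-0.005,-1.5,-31,0,0,0,-0.005,-1.5,-30,0,0,0,-0.005,-1.5,-20,0,0,0,-0.005,-1.5,-10,0,0,0,-0.005]

```text
clock: 8.2
position: [0.558, -0.3585, 0.2706]
ee_rot: [-0.087, -3.14, 0.0]
force: [1.0, -0.3, -1.0]
width: 0.129
gripper_force: 25.0
```

Run:
```python
from h import *
import pickle
c=shot('wrist','pics/w2.png'); t=shot('top','pics/t2.png'); s=readout.observe(); print(s['position'],s['ee_rot'],s['joints'],s['force'],s['width'])
a=cv2.imread('pics/t2.png')[120:245,255:365]; A=cv2.resize(a,(420,478),interpolation=2)
b=cv2.resize(cv2.imread('pics/w2.png'),(380,285),interpolation=3)
o=np.zeros((600,800,3),np.uint8); o[:478,:420]=A;o[:285,420:]=b;cv2.imwrite('pics/c2.png',o)
for p in [(.699,-.2835,.003),(.419,-.269,.003),(.5589,-.356,.207)]: print(proj(c,p)*380/640+[420,0])
```

```text
[ 0.55829536 -0.35786594  0.27060311] [-8.56748958e-02 -3.13995992e+00  2.39165753e-04] [ 0.26028394  0.48025706  0.36174494  1.42645845 -0.17184647  1.26634774
  2.15233603] [ 0.17068491 -0.2984643  -0.75946058] 0.12819731108850685
[647.37956041 183.08831266]
[654.32787327  41.71441878]
[611.27261351 158.14393484]
```

View pics/c2.png

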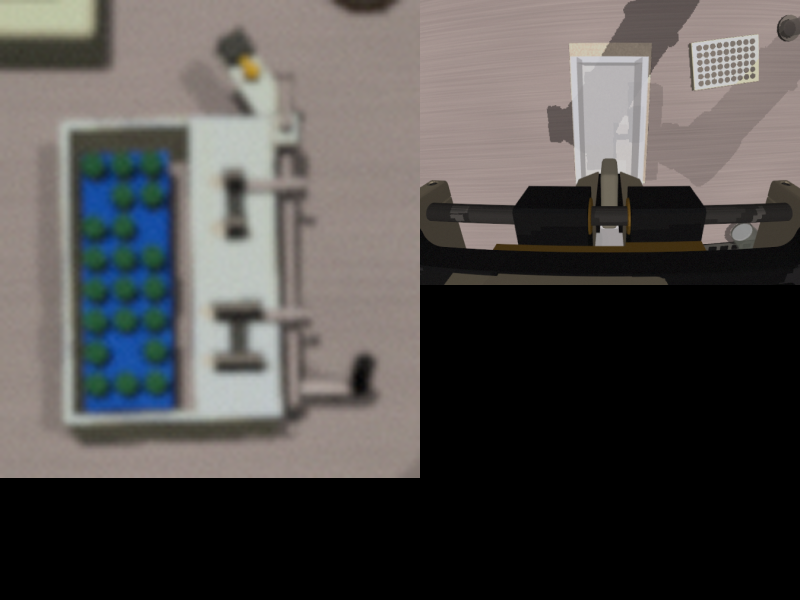

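Emit:
carry_out:
  increments: [0,0,-15,0,0,0,0,0,-25,0,0,0,0,0,-30,0,0,0,0,0,-30,0,0,0,0,0,-30,0,0,0,0,0,-25,0,0,0,0,0,-17,0,0,0,0,0,-10,0,0,0,0,0,-8,0,0,0,0,0,-6,0,0,0,0,0,-3,0,0,0,0,0,-2,0,0,0,0,0,0,0,0,0]

```text
clock: 9.93
position: [0.5591, -0.3569, 0.0699]
ee_rot: [0.083, 3.14, -0.0]
force: [1.0, 0.3, -0.3]
width: 0.127
gripper_force: 25.0
```

Run:
```python
from h import *
import pickle
t=pickle.load(open('cal0.pkl','rb'))['top']
q=lambda x,y:(255+x*110/420,120+y*125/478)
for n,p,z in [('wS',(238,312),.16),('wF',(240,363),.16),('nS',(234,176),.16),('nF',(236,230),.16),('rTL',(60,122),.115),('rBL',(65,424),.115),('rTR',(290,118),.115),('rBR',(284,416),.115),('post',(366,360),.16),('postlow',(366,372),.16)]: print(n,atz(t,*q(*p),z).round(4))
```

```text
wS [0.5499 0.1965 0.16  ]
wF [0.5127 0.1947 0.16  ]
nS [0.6507 0.2005 0.16  ]
nF [0.6104 0.1986 0.16  ]
rTL [0.7042 0.333  0.115 ]
rBL [0.4745 0.3235 0.115 ]
rTR [0.7086 0.1598 0.115 ]
rBR [0.4817 0.1628 0.115 ]
post [0.5156 0.1045 0.16  ]
postlow [0.5069 0.1045 0.16  ]
```

Emit:
carry_out:
  increments: [0,0,-1.5,0,0,0,0,0,-1,0,0,0,0,0,0,0,0,0]

```text
clock: 10.3
position: [0.5592, -0.3571, 0.0685]
ee_rot: [0.083, 3.14, -0.0]
force: [-2.6, 2.8, 9.0]
width: 0.128
gripper_force: 25.0
```

Emit:
carry_out:
  increments: [0,0,0,0,0,0,0,0,0,0,0,0,0,0,0,0,0,0,0,0,0,0,0,0]
  grip: 0.4

```text
clock: 10.8
position: [0.559, -0.3569, 0.0671]
ee_rot: [-0.083, -3.14, -0.0]
force: [-0.2, -0.7, 0.3]
width: 0.516
gripper_force: 0.0
```

Emit:
carry_out:
  increments: [0,0,15,0,0,0,0,0,30,0,0,0,0,0,40,0,0,0,0,0,40,0,0,0,0,0,40,0,0,0,0,0,25,0,0,0,0,0,10,0,0,0,0,0,0,0,0,0]
  grip: 0

```text
clock: 11.8
position: [0.5591, -0.3569, 0.2677]
ee_rot: [0.083, 3.14, -0.0]
force: [-0.4, -0.1, 0.0]
width: 0.999
gripper_force: 0.0
```

Run:
```python
from h import *
c=shot('wrist','pics/w3.png'); s=readout.observe(); print(s['position'],s['ee_rot'],s['joints'])
print(proj(c,[.559,-.357,.095]))
```

```text
[ 0.55875092 -0.35665078  0.26665978] [-8.29894603e-02 -3.13985914e+00 -7.14789345e-04] [ 0.25816357  0.48243868  0.3620396   1.43290529 -0.17359453  1.25850779
  2.15377092]
[318.10798532 222.49462976]
```

View pics/w3.png

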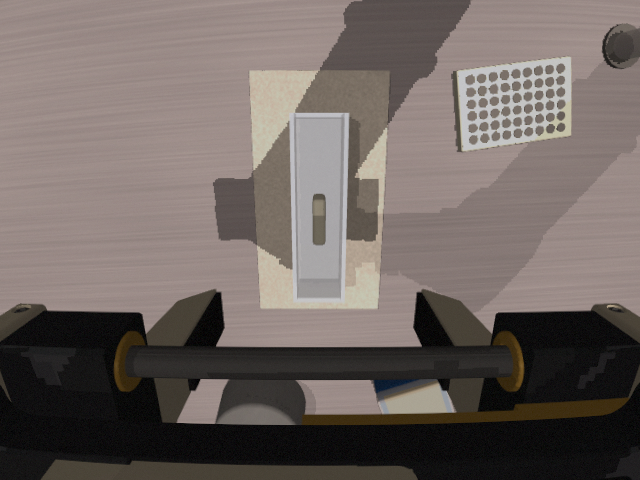

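Emit:
carry_out:
  increments: [-2,15,0,0,0,-0.074,-2,28,0,0,0,-0.074,-2,30,0,0,0,-0.074,-2,30,0,0,0,-0.074,-2,30,0,0,0,-0.074,-2,30,0,0,0,-0.074,-2,30,0,0,0,-0.074,-2,30,0,0,0,-0.074,-2,30,0,0,0,-0.074,-2,30,0,0,0,-0.074,-2,30,0,0,0,-0.074,-2,30,0,0,0,-0.074,-2,30,0,0,0,-0.074,-2,30,0,0,0,-0.074,-2,30,0,0,0,-0.074,-2,30,0,0,0,-0.074,-2,30,0,0,0,-0.074,-1,30,0,0,0,-0.074,0,20,0,0,0,-0.074,0,9,0,0,0,-0.069]

```text
clock: 14.35
position: [0.523, 0.1965, 0.2657]
ee_rot: [-2.173, -2.268, 0.004]
force: [0.6, -1.0, -0.6]
width: 0.997
gripper_force: 0.0
```

Run:
```python
from h import *
import pickle
c=shot('wrist','pics/w4.png'); pickle.dump(c,open('w4.pkl','wb'));s=readout.observe(); print(s['position'],s['ee_rot'],s['joints'])
for p in [[.5127,.195,.16],[.5499,.1965,.16],[.6104,.1986,.16],[.6507,.2,.16],[.513,.106,.16]]:print(proj(c,p))
```

```text
[0.52295489 0.19740138 0.26561067] [-2.17568215 -2.26462132  0.00344113] [-0.80857922  0.30787813  0.46721734  1.7063371  -0.14923615  1.16520855
 -0.26079832]
[306.33742679 245.50873841]
[356.35510778 245.6122133 ]
[436.82528816 246.20667664]
[489.05329008 246.59001066]
[303.37293356 348.42700243]
```

View pics/w4.png

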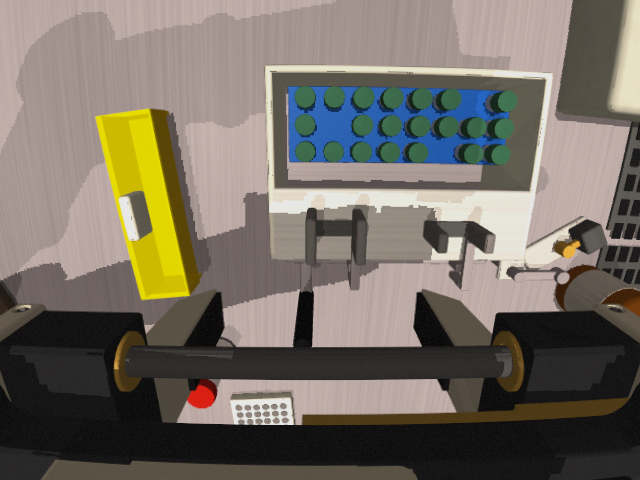

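Run:
```python
import cv2
a=cv2.imread('pics/w4.png')[200:295,295:505]; cv2.imwrite('pics/c4.png',cv2.resize(a,(798,361),interpolation=2))
```

```text
(no output)
```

View pics/c4.png

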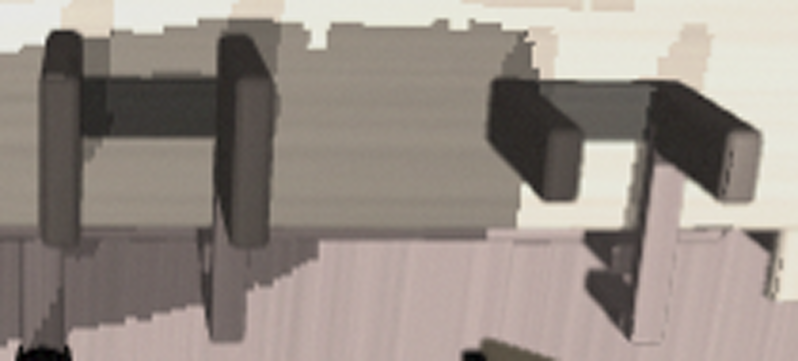

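Run:
```python
from h import *
import pickle
c=pickle.load(open('w4.pkl','rb'))
for p in [(61,159),(251,159),(563,165),(741,165)]: print(atz(c,295+p[0]/3.8,200+p[1]/3.8,.16).round(4))
```

```text
[0.5161 0.198  0.16  ]
[0.5532 0.1996 0.16  ]
[0.6149 0.201  0.16  ]
[0.651  0.2025 0.16  ]
```

Emit:
carry_out:
  increments: [3.5,1,-20,0,0,0,0,0,-25,0,0,0,0,0,-25,0,0,0,0,0,-25,0,0,0,0,0,-20,0,0,0,0,0,-15,0,0,0,0,0,-10,0,0,0,0,0,0,0,0,0]

```text
clock: 15.4
position: [0.5272, 0.1959, 0.1267]
ee_rot: [-2.173, -2.269, 0.002]
force: [1.0, -0.7, 0.6]
width: 0.999
gripper_force: 0.0
```

Emit:
carry_out:
  increments: [0,0,0,0,0,0,0,0,0,0,0,0,0,0,0,0,0,0,0,0,0,0,0,0,0,0,0,0,0,0,0,0,0,0,0,0,0,0,0,0,0,0,0,0,0,0,0,0]
  grip: 1
  newtons: 25

```text
clock: 16.4
position: [0.5286, 0.1964, 0.1276]
ee_rot: [2.173, 2.268, 0.003]
force: [5.0, 1.2, -1.4]
width: 0.343
gripper_force: 25.0
```

Emit:
carry_out:
  increments: [0,0,0,0,0,0,0,0,0,0,0,0,0,0,0,0,0,0,0,0,0,0,0,0,0,0,0,0,0,0,0,0,15,0,0,0,0,0,20,0,0,0,0,0,20,0,0,0,0,0,10,0,0,0,20,1,0,0,0,0,30,1,0,0,0,0,30,1,0,0,0,0,16,1,0,0,0,0,5,0,0,0,0,0,0,0,0,0,0,0]
  grip: 0

```text
clock: 18.27
position: [0.6282, 0.2, 0.1922]
ee_rot: [-2.173, -2.268, 0.001]
force: [0.1, -0.9, -0.1]
width: 0.999
gripper_force: 0.0
```

Emit:
carry_out:
  increments: [0,0,-15,0,0,0,0,0,-20,0,0,0,0,0,-20,0,0,0,0,0,-11,0,0,0,0,0,0,0,0,0]

```text
clock: 18.9
position: [0.6276, 0.2, 0.1253]
ee_rot: [-2.173, -2.268, 0.003]
force: [0.6, -0.6, 0.9]
width: 0.999
gripper_force: 0.0
```

Emit:
carry_out:
  increments: [0,0,0,0,0,0,0,0,0,0,0,0,0,0,0,0,0,0,0,0,0,0,0,0,0,0,0,0,0,0,0,0,0,0,0,0,0,0,0,0,0,0,0,0,0,0,0,0]
  grip: 1
  newtons: 25

```text
clock: 19.9
position: [0.6286, 0.2002, 0.1265]
ee_rot: [-2.173, -2.269, -0.0]
force: [0.7, 0.2, 3.0]
width: 0.342
gripper_force: 25.0
```

Emit:
carry_out:
  increments: [0,0,0,0,0,0,0,0,0,0,0,0,0,0,0,0,0,0,0,0,0,0,0,0,0,0,20,0,0,0,0,0,30,0,0,0,0,0,35,0,0,0,-5,-5,15,0,0,-0.1,-10,-10,0,0,0,-0.14,-15,-10,0,0,0,-0.14,-15,-12,0,0,0,-0.15,-15,-12,0,0,0,-0.15,-15,-12,0,0,0,-0.15,-15,-12,0,0,0,-0.15,-15,-10,0,0,0,-0.15,-10,-7,0,0,0,-0.15,0,-3,0,0,0,-0.15,0,0,0,0,0,0]
  grip: 0.3

```text
clock: 22.15
position: [0.5134, 0.1071, 0.2263]
ee_rot: [3.128, 0.289, 0.0]
force: [1.5, -0.3, 0.2]
width: 0.697
gripper_force: 0.0
```

Run:
```python
from h import *
import pickle
c=shot('wrist','pics/w5.png'); pickle.dump(c,open('w5.pkl','wb'));s=readout.observe(); print(s['position'],s['ee_rot'],s['joints'],s['width'])
for p in [[.5129,.1075,.16],[.5129,.1075,.115]]:print(proj(c,p))
a=cv2.imread('pics/w5.png');cv2.imwrite('pics/w5b.png',a)
```

```text
[0.51353022 0.10725089 0.22628845] [3.12780449e+00 2.93281801e-01 1.40139918e-04] [-0.95857273  0.33937704  0.86374052  1.86483334 -0.29264751  1.06975152
 -1.36405931] 0.6976208489113127
[318.59201712 261.46013679]
[318.64001427 240.79001307]
```

View pics/w5b.png

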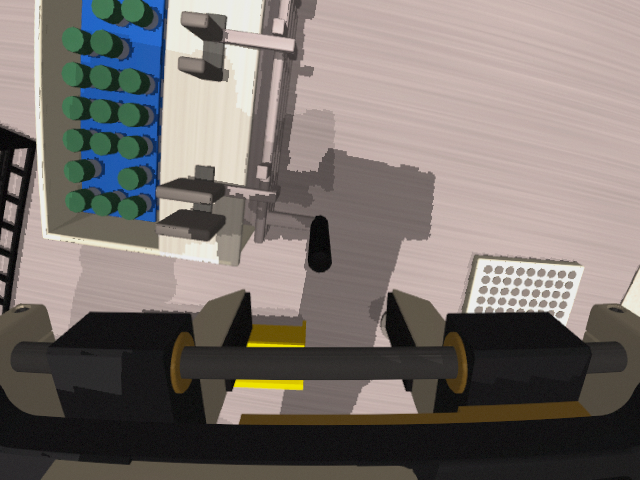

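Emit:
carry_out:
  increments: [0,0,-20,0,0,0,0,0,-25,0,0,0,0,0,-25,0,0,0,0,0,-20,0,0,0,0,0,-13,0,0,0,0,0,0,0,0,0]

```text
clock: 22.95
position: [0.5132, 0.1071, 0.1227]
ee_rot: [3.128, 0.29, -0.002]
force: [-0.4, 0.7, 0.3]
width: 0.702
gripper_force: 0.0
```

Emit:
carry_out:
  increments: [0,0,0,0,0,0,0,0,0,0,0,0,0,0,0,0,0,0,0,0,0,0,0,0,0,0,0,0,0,0,0,0,0,0,0,0,0,0,0,0,0,0]
  grip: 1
  newtons: 40

```text
clock: 23.82
position: [0.5136, 0.1068, 0.1233]
ee_rot: [3.128, 0.288, 0.0]
force: [-1.0, -0.9, 0.7]
width: 0.169
gripper_force: 40.0
```

Run:
```python
from h import *
s=readout.observe(); print(s['position'],s['ee_rot'],s['joints'],s['width'],s['force'])
from scipy.spatial.transform import Rotation as R
h=np.array([.7007,.1694]); p=s['position'][:2]; print(np.linalg.norm(p-h))
h=p+ (h-p)*.1965/np.linalg.norm(p-h); print(h)
v=p-h; o=p
for a in np.arange(.05,1.34,.065)[:20]:
    c,q=np.cos(a),np.sin(a); n=h+[c*v[0]-q*v[1],q*v[0]+c*v[1]]; print(round(a,3),((n-o)*1000).round(1),n.round(3)); o=n
```

```text
[0.51356803 0.10680116 0.12329425] [3.12805164e+00 2.87701626e-01 1.22736449e-05] [-0.86419278  0.47046073  0.77021265  1.98448505 -0.43112862  0.85489753
 -1.24540231] 0.16931187135642362 [-1.00495415 -0.85508518  0.72690035]
0.19732457850947932
[0.69991801 0.16913841]
0.05 [ 3.3 -9.2] [0.517 0.098]
0.115 [  5.  -11.7] [0.522 0.086]
0.18 [  5.8 -11.4] [0.528 0.074]
0.245 [  6.5 -11. ] [0.534 0.063]
0.31 [  7.2 -10.5] [0.541 0.053]
0.375 [  7.9 -10. ] [0.549 0.043]
0.44 [ 8.5 -9.5] [0.558 0.033]
0.505 [ 9.1 -8.9] [0.567 0.024]
0.57 [ 9.7 -8.3] [0.577 0.016]
0.635 [10.2 -7.7] [0.587 0.008]
0.7 [10.7 -7. ] [0.598 0.001]
0.765 [11.1 -6.3] [ 0.609 -0.005]
0.83 [11.5 -5.6] [ 0.62 -0.01]
0.895 [11.8 -4.8] [ 0.632 -0.015]
0.96 [12.1 -4. ] [ 0.644 -0.019]
1.025 [12.4 -3.2] [ 0.656 -0.022]
1.09 [12.5 -2.4] [ 0.669 -0.025]
1.155 [12.7 -1.6] [ 0.682 -0.027]
1.22 [12.7 -0.8] [ 0.694 -0.027]
1.285 [12.8  0.1] [ 0.707 -0.027]
```

Emit:
carry_out:
  increments: [3.3,-9.2,0,0,0,0.05,5,-11.7,0,0,0,0.065,5.8,-11.4,0,0,0,0.065,6.5,-11,0,0,0,0.065,0,0,0,0,0,0]

```text
clock: 24.45
position: [0.5332, 0.0624, 0.1232]
ee_rot: [-3.07, -0.665, 0.003]
force: [-8.4, -2.6, 9.3]
width: 0.165
gripper_force: 40.0
```

Emit:
carry_out:
  increments: [7.2,-10.5,0,0,0,0.065,7.9,-10,0,0,0,0.065,8.5,-9.5,0,0,0,0.065,9.1,-8.9,0,0,0,0.065,9.7,-8.3,0,0,0,0.065,10.2,-7.7,0,0,0,0.065,10.7,-7,0,0,0,0.065,0,0,0,0,0,0]

```text
clock: 25.45
position: [0.5964, -0.0023, 0.1233]
ee_rot: [2.84, 1.337, -0.005]
force: [-7.2, -12.2, 7.6]
width: 0.169
gripper_force: 40.0
```

Emit:
carry_out:
  increments: [11.1,-6.3,0,0,0,0.065,11.5,-5.6,0,0,0,0.065,11.8,-4.8,0,0,0,0.065,12.1,-4,0,0,0,0.065,12.4,-3.2,0,0,0,0.065,12.5,-2.4,0,0,0,0.065,12.7,-1.6,0,0,0,0.065,12.7,-0.8,0,0,0,0.065,12.8,0.1,0,0,0,0.065,7,0.4,0,0,0,0.03,0,0,0,0,0,0,0,0,0,0,0,0,0,0,0,0,0,0,0,0,0,0,0,0]

```text
clock: 27.2
position: [0.7136, -0.0321, 0.1234]
ee_rot: [2.302, 2.131, -0.007]
force: [-2.8, -14.0, 1.2]
width: 0.165
gripper_force: 40.0
```

Run:
```python
from h import *
c=shot('top','pics/t6.png');w=shot('wrist','pics/w6.png');s=readout.observe(); p=s['position']; print(s['clock'],p,s['force'],s['gripper_force'],s['width'],abs(s['dq']).max())
v=p[:2]-[.6999,.1691]; v0=np.array([.5136,.1068])-[.6999,.1691]
print(np.linalg.norm(v),np.arctan2(v[1],v[0])-np.arctan2(v0[1],v0[0])+2*np.pi)
a=cv2.resize(cv2.imread('pics/t6.png')[100:290,250:550],(800,507)); a[:240,480:]=cv2.resize(cv2.imread('pics/w6.png'),(320,240)); cv2.imwrite('pics/c6.png',a)
```

```text
27.3 [ 0.71358206 -0.03209009  0.12344793] [ -2.07908343 -13.70448636   2.10022581] 40.0004106760025 0.16347723813067871 0.002100535812723584
0.20165477990977188 7.599166297848564
```

View pics/c6.png

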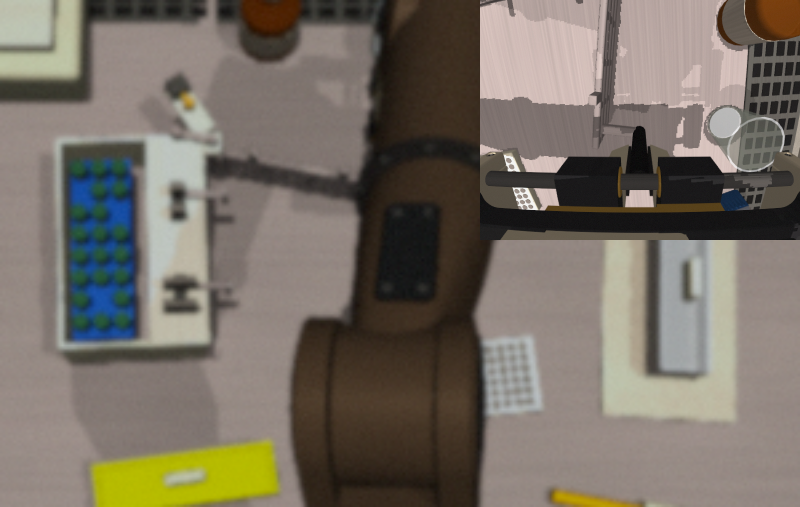

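Emit:
carry_out:
  increments: [2,3,0,0,0,0.01,0,0,0,0,0,0,0,0,0,0,0,0,0,0,0,0,0,0]

```text
clock: 27.8
position: [0.7155, -0.0319, 0.1235]
ee_rot: [2.292, 2.138, -0.01]
force: [-1.3, -18.6, 1.6]
width: 0.165
gripper_force: 40.0
```

Run:
```python
from h import *
s=readout.observe(); print(s['clock'],s['position'],s['force'],s['gripper_force']); print(arm.sign_off())
```

```text
27.8 [ 0.71549593 -0.03193374  0.12346104] [ -1.34298739 -18.58951301   1.62334261] 40.000192523002625
the job is handed in; nothing more can be done
None
```

I handed the job in at 27.8 s with the gripper holding the gate open at about 1.32 rad (75°). The hood stands on the pad, both catches are squeezed (wide one first), and the bystanders I could see looked undisturbed; the hand-in gave no verdict.

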